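# Find the socket for the turntable nut

## Task

Turn the indexing turntable by its handle anticlockwise, seen from above, until it meets its stop, so that the hex nut comes out from under the guard, and leave it there. Then try the two sockets on the nut to find the one that fits; if one does not fit, stand it back upright on the rubber mat. Finish with the fitting socket fully home over the nut and still held in the gripper; leave the other things on the bench where they are.

Things in the scene. Friction and masses are not known exactly. Their poses are not given: they have to be found in the camera images.
- fixture: Fixed grey base of the indexing table, 200x200 mm, 20 mm high, screwed down; origin at the centre of its underside, which is on the turntable's axis. Its +x, +y quadrant carries a sheet-metal guard (covers 0 to 100 mm in x and y of this frame, top 61 mm above the bench, open towards -x and -y).
- turntable (a joint): Angle of the round turntable (164 mm across, top 34 mm above the bench) about the vertical through the base's centre, rad; grows anticlockwise seen from above. It turns stiffly (about 2 N at the handle) from 0 to its fixed stop at 2.27 and stays where it is left. It starts between 0 and 0.45, with the nut under the guard.
- handle (a point): Centre of the top of the turntable's upright black handle, 92 mm above the bench, 68 mm from the turntable's axis: a fixed round knob 20 mm across from 58 to 92 mm above the bench, on a 12 mm stem. It moves with the turntable and is never under the guard.
- nut (a point): Hex nut on the turntable, 50 mm from its axis: 24 mm across flats, 14 mm high, chamfered, a stud 3 mm above it. The point is on its centre line at its foot, on a 40 mm washer (37 mm above the bench) where a fully home socket's mouth rests. Axes turn with the turntable: z up, x square to a pair of flats (flats every 60 degrees). With the turntable at its stop the nut is in front, clear of the guard.
- mat: Thin fixed black rubber mat, 90 (x) by 180 (y) mm, 3 mm thick, on which the sockets stand side by side along its y, 80 mm apart; origin at the centre of its underside.
- socket_a: One of two steel sockets alike outside, mouth down, 62 mm high, 160 g: round skirt 37 mm wide, 32 mm high; above it a hex head 26 mm across flats. Origin: centre of the mouth; z up, x square to two head flats. Hex bore 20 mm deep, flats parallel to the head's. One of the two takes the nut with 1 mm play a side; the other is too small and stays 14 mm up on top of it; which is not told.
- socket_b: One of two steel sockets alike outside, mouth down, 62 mm high, 160 g: round skirt 37 mm wide, 32 mm high; above it a hex head 26 mm across flats. Origin: centre of the mouth; z up, x square to two head flats. Hex bore 20 mm deep, flats parallel to the head's. One of the two takes the nut with 1 mm play a side; the other is too small and stays 14 mm up on top of it; which is not told.
- stopper: Bystander, to be left alone: black rubber stopper, 26 mm across, 26 mm high. Origin at the centre of its underside.
- cal_weight: Bystander, to be left alone: small calibration weight with a knob, 19 mm across, 26 mm high. Origin at the centre of its underside.
- tape_roll: Bystander, to be left alone: roll of brown tape lying flat, 96 mm across, 48 mm high. Origin at the centre of its underside.
- spirit_lamp: Bystander, to be left alone: round glass spirit lamp, 73 mm across, 72 mm high. Origin at the centre of its underside.
- lamp_cap: Bystander, to be left alone: clear glass cap standing mouth down, 34 mm across, 31 mm high. Origin at the centre of its underside.

How it is judged:
By the outcome, as a careful person would: the job done as asked, in the order asked, and still so for the second after the job is handed in, while the arm keeps its last pose, push and grip.
It also fails if it takes over 64 s, if anything falls off the work surface, if the arm or the gripper's body presses on something with over 40 N, if the wrist force passes 120 N, or if a joint passes its speed limit or range.

## Robot

A 6-joint arm with a two-finger parallel gripper is mounted at the origin on a cart in front of the work surface, level with it; the furniture and walls round the work are solid. World frame = base frame: x ahead of the robot, y to its left, z up, the work surface at z = 0. Lengths are in m, angles in rad, forces in N, time in s.
With the tool pointing down it reaches from about 0.375 to 0.975 m from the base axis. Payload 3.8 kg.
Tool frame: the origin (TCP) lies midway between the tips of the shut fingers; the grasp point (between the pads) lies 19 mm behind it; z points along the fingers, y is the line along which they close (so a half turn about z gives the same grasp; the last joint's range is limited). The gripper opens to 85 mm and grips with 20 to 120 N. Pads are 22 mm wide; open, the fingers measure 114 mm over their backs; the gripper's body (76 mm by 85 mm) begins 54 mm behind the grasp point. The pads swing forward as they close: fully open they stand 13 mm farther back than shut.
Start: joints at [1.163, 0.264, 1.604, -0, 1.274, -0.037], TCP at [0.245, 0.629, 0.231] pointing down, gripper open.
Joint ranges: [-2.63, 2.63], [-0.94, 2.18], [0.31, 2.57], [-1.31, 4.45], [0, 2.66], [-2.55, 2.55]. Speed limits (rad/s): [2.57, 2.57, 3.14, 3.14, 3.14, 3.14].

## Interface

Orientations are given as a unit quaternion [w, x, y, z].
In Python, from bench import observe, eyes, order gives the robot as it stands.
- The arm moves only by the shell command python3 -m creep 'ROWS' [FORCE]. ROWS is text: rows parted by semicolons, each of 7 numbers parted by spaces: the finger opening in mm, from 0 to 85.4, then the shift along the tool's x, y, z in mm, then the turn, a rotation vector about the tool's x, y, z in rad. In form: hand dx dy dz wx wy wz; .... A call has 1 to 8 rows; each row is the pose to reach, as a shift and turn from the pose commanded when the call began, along the tool's axes at that moment; what a row does not reach only later rows make up. A row lasts 1/10 s, in which the tool goes at most 50 mm and 8.59 degrees, less where a joint would pass 70% of its speed; a pose out of reach is approached as far as the arm can. A call with a gripper value outside its range is refused whole. The fingers move at their own pace and stop on an object; FORCE is the grip in N (left out, the last holds). Time passes only in rows, so rows that repeat a pose let the fingers close. It gives the time, the measured TCP pose, the force, the opening and the grip force at its end, in the units of the state.
- observe(): the state, without advancing time (a new reading comes with each control period).
- eyes.read_camera(name): name is "side" or "top" or "wrist"; returns the picture (420x560x3 uint8, red, green, blue); there is no depth.
- eyes.camera_model(name): a dict with "fx", "fy", "cx", "cy" (pixels), "cam_to_world" (4x4, takes a point from camera to world coordinates); the wrist camera has in their place "hand_eye" (4x4, takes a point from camera to tool coordinates, whose origin is the TCP and whose axes are the flange's). Camera axes: x right, y down, z forward; pixel columns grow to the right and rows downward; lengths in m; the calibration is good to about 2 mm. A picture is of the moment at which its call begins: read the wrist's pose just before it. camera_model takes no time and is no camera call.
- order.close_job(): hands the job in; it is judged then, once.
The state is a dict: "t": time; "joint_pos": joint angles; "joint_vel": joint speeds; "joint_torque": joint torques, N m; "tcp_pos": TCP position; "orientation": TCP orientation; "ft_force": force on the tool from outside, world axes, zero at the start; "moment": the same for the moment, N m; "gripper_width": finger opening in m; "grip_force": force on a finger pad.
Only numpy, scipy, OpenCV 4.12 (cv2) and the standard library are available. Lean on these libraries where they do the work, as an engineer would, in place of code of your own. Each camera call takes 0.05 s, during which the arm holds its last target. There are 200 camera calls.

## Working session

There is one attempt and no reset: what is moved stays moved. The work goes in short steps, Python scripts to look and compute and a shell command to move; the robot and the scene stay as the last step left them, time stands still between calls to the robot, and variables do not carry over. Pictures are saved under pics/ and viewed, at most 10 in all, crops included, and the job is handed in when it is done.

```bash
ls; mkdir -p pics
python3 - <<'E'
from bench import observe, eyes, order
import cv2,numpy as np
s=observe();print(s['t'],s['tcp_pos'],s['orientation'],s['ft_force'])
ims=[]
for n in('top','side'):
    im=eyes.read_camera(n);cv2.imwrite(f'pics/{n}0.png',im[:,:,::-1]);m=eyes.camera_model(n);print(n,m['fx'],m['fy'],m['cx'],m['cy'],np.round(m['cam_to_world'],4).tolist())
print(np.round(eyes.camera_model('wrist')['hand_eye'],4).tolist())
E
```

```text
pics
0.0 [0.24429917 0.62847707 0.22996574] [-2.46413488e-04  1.84329428e-01  9.82863904e-01 -1.07129027e-03] [-0.29968822 -0.32528008  0.02382354]
top 542.8636802883016 542.8636802883016 276.2860136076293 215.19374325198245 [[0.0183, -0.997, 0.0752, 0.4233], [-0.9998, -0.0174, 0.013, 0.0171], [-0.0116, -0.0754, -0.9971, 1.7594], [0.0, 0.0, 0.0, 1.0]]
side 383.31964832020316 383.31964832020316 279.2260626101212 207.93896482673702 [[-0.9994, 0.0251, -0.0233, 0.59], [0.0315, 0.4048, -0.9139, 1.069], [-0.0135, -0.9141, -0.4054, 0.5646], [0.0, 0.0, 0.0, 1.0]]
[[-0.0001, -0.9475, -0.3198, 0.083], [1.0, -0.0001, 0.0001, 0.0006], [-0.0001, -0.3198, 0.9475, -0.1424], [0.0, 0.0, 0.0, 1.0]]
```

View pics/top0.png

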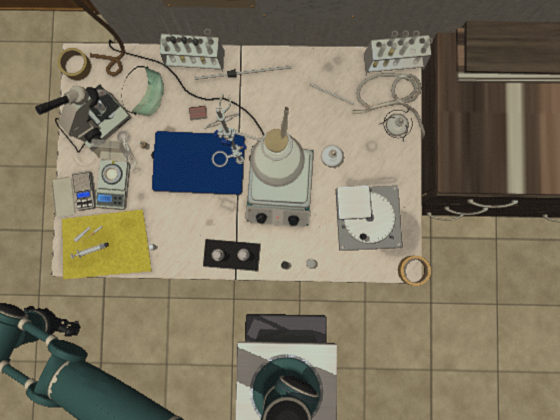

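View pics/side0.png

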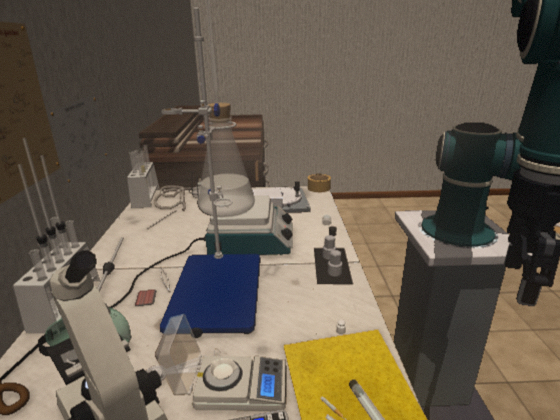

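The top view shows the fixture at cols 337–402, rows 185–250, with its guard upper left and the black handle near (363,237). The mat is at (204–260, 240–270), with the sockets near (218,255) and (244,255). The stopper and weight are at (286,265) and (312,264), and the tape is at (414,270). The side view shows the same layout, with nothing between the gripper and the mat.

```bash
cat > h.py <<'E'
from bench import observe, eyes, order
import cv2,numpy as np
from scipy.spatial.transform import Rotation as R
def tcp():
    s=observe();T=np.eye(4);T[:3,:3]=R.from_quat(np.roll(s['orientation'],-1)).as_matrix();T[:3,3]=s['tcp_pos'];return T
def cam(n):
    m=eyes.camera_model(n);T=tcp()@m['hand_eye'] if n=='wrist' else np.array(m['cam_to_world']);return m,T
def ray(n,u,v,z,mT=None):
    m,T=mT or cam(n);d=T[:3,:3]@[(u-m['cx'])/m['fx'],(v-m['cy'])/m['fy'],1];return T[:3,3]+d*(z-T[2,3])/d[2]
def proj(p,mT):
    m,T=mT;q=np.linalg.inv(T)@np.r_[p,1];return np.array([m['fx']*q[0]/q[2]+m['cx'],m['fy']*q[1]/q[2]+m['cy']])
def go(p,yaw=None):
    """rows' shift (mm) and turn wz for going to p with tool x at world yaw, tool down"""
    T=tcp();d=T[:3,:3].T@(np.array(p)-T[:3,3])*1e3
    r=np.zeros(3)
    if yaw is not None:
        x=np.array([np.cos(yaw),np.sin(yaw),0]);z=np.array([0,0,-1.]);G=np.c_[x,np.cross(z,x),z]
        r=R.from_matrix(T[:3,:3].T@G).as_rotvec()
    return np.round(d,1),np.round(r,3)
E
python3 - <<'E'
from h import *
T=cam('top');im=cv2.imread('pics/top0.png');hsv=cv2.cvtColor(im,cv2.COLOR_BGR2HSV)
def blobs(mask,x0,x1,y0,y1,z,amin=8):
    n,l,st,c=cv2.connectedComponentsWithStats(mask[y0:y1,x0:x1].astype(np.uint8))
    for i in range(1,n):
        if st[i,4]>=amin: print(st[i]+[x0,y0,0,0,0],np.round(c[i]+[x0,y0],1),np.round(ray('top',*(c[i]+[x0,y0]),z,T),4))
g=im.max(2)
print('mat');blobs(g<70,195,270,232,278,.003,100)
print('sock');blobs(g>95,207,257,243,267,.065)
print('handle');blobs(g<70,335,405,183,253,.092)
print('stop');blobs(g<90,278,296,255,275,.026)
print('fixture corners est')
m=((hsv[...,1]<40)).astype(np.uint8);
m[:, :325]=0;m[:,412:]=0;m[:178]=0;m[256:]=0
cs=max(cv2.findContours(m,0,2)[0],key=cv2.contourArea);r=cv2.minAreaRect(cs);print(r)
for q in cv2.boxPoints(r): print(q,ray('top',*q,.02,T))
print(ray('top',*r[0],.02,T))
c=np.hstack([cv2.resize(im[180:256,330:410],None,fx=5,fy=5,interpolation=2),cv2.resize(im[230:306,200:280],None,fx=5,fy=5,interpolation=2)]);cv2.imwrite('pics/crop0.png',c)
E
```

```text
mat
[ 203  232   57   46 1239] [231.6 254.5] [0.4259 0.182  0.003 ]
sock
[212 249  11  12  88] [216.3 254.2] [0.426  0.2239 0.065 ]
[238 249  10  12  92] [242.4 254.2] [0.4274 0.1424 0.065 ]
handle
[360 234   7   6  29] [362.7 236.2] [ 0.4892 -0.2273  0.092 ]
stop
[281 262   8   7  44] [284.8 264.8] [0.3964 0.0095 0.026 ]
fixture corners est
((368.26519775390625, 216.53866577148438), (64.06922149658203, 62.91292190551758), 86.98721313476562)
[335.1685  186.20166] [ 0.65145825 -0.14834606  0.02      ]
[397.99448 182.89502] [ 0.66557864 -0.3502415   0.02      ]
[401.3619  246.87567] [ 0.4600712  -0.36125982  0.02      ]
[338.53592 250.18231] [ 0.44589589 -0.1611777   0.02      ]
[ 0.55529324 -0.25532747  0.02      ]
```

View pics/crop0.png

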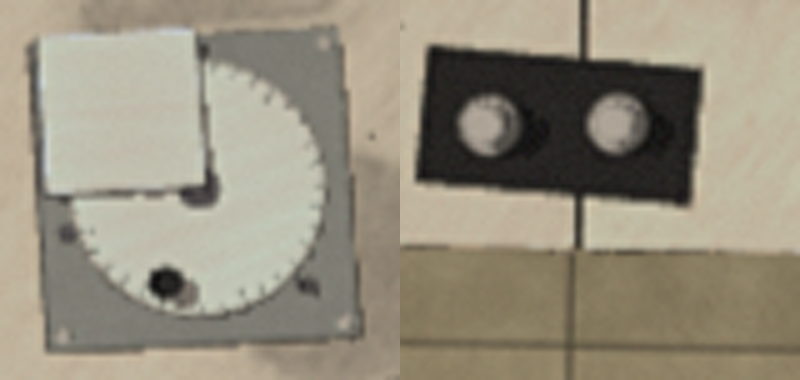

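The crop shows the fixture yawed about 4°, the guard at upper left, the handle knob at world (0.489,-0.227), which is 72 mm from the estimated centre, and the mat tilted slightly. I plan to travel low-x (x≈0.40) to stay clear of the flask.

Run:
```python
from h import *
for p,y in(((.40,.35,.25),99),((.40,-.1,.25),35)): print(go(p,np.radians(y)))
T=tcp();print(np.degrees(np.arctan2(T[1,0],T[0,0])))
```

```text
(array([-246. , -203.2,  -19.5]), array([-2.000e-03,  1.000e-03,  1.043e+00]))
(array([-409.1, -622.6,  -18.7]), array([-1.00e-03,  2.00e-03,  2.16e+00]))
158.75629807176347
```

```bash
python3 -m creep '85 -246 -203 -20 0 0 1.04;85 -246 -203 -20 0 0 1.04;85 -246 -203 -20 0 0 1.04;85 -246 -203 -20 0 0 1.04;85 -246 -203 -20 0 0 1.04;85 -246 -203 -20 0 0 1.04;85 -246 -203 -20 0 0 1.04;85 -246 -203 -20 0 0 1.04'
python3 - <<'E'
from h import *
print(go((.40,-.1,.25),np.radians(40)))
E
```

```text
t: 0.9
tcp_pos: [0.4015, 0.3483, 0.2512]
orientation: [0.0, 0.65, 0.76, -0.0]
ft_force: [-0.7, -0.5, -0.5]
gripper_width: 0.0848
grip_force: 0.0
(array([-442.7,  -70.5,    1.5]), array([1.000e-03, 1.000e-03, 1.027e+00]))
```

```bash
python3 -m creep '85 -443 -70 0 0 0 1.03;85 -443 -70 0 0 0 1.03;85 -443 -70 0 0 0 1.03;85 -443 -70 0 0 0 1.03;85 -443 -70 0 0 0 1.03;85 -443 -70 0 0 0 1.03;85 -443 -70 0 0 0 1.03;85 -443 -70 0 0 0 1.03'
python3 - <<'E'
from h import *
print(go((.485,-.225,.19),np.radians(-23)))
E
```

```text
t: 1.7
tcp_pos: [0.4015, -0.05, 0.2513]
orientation: [-0.0, 0.939, 0.344, 0.0]
ft_force: [0.2, -0.3, -0.5]
gripper_width: 0.0853
grip_force: 0.0
(array([-49.4, 187.6,  61.2]), array([-1.000e-03, -1.000e-03,  1.104e+00]))
```

```bash
python3 -m creep '85 -49 188 61 0 0 1.1;85 -49 188 61 0 0 1.1;85 -49 188 61 0 0 1.1;85 -49 188 61 0 0 1.1;85 -49 188 61 0 0 1.1;85 -49 188 61 0 0 1.1;85 -49 188 61 0 0 1.1;85 -49 188 61 0 0 1.1'
python3 - <<'E'
from h import *
mT=cam('wrist');im=eyes.read_camera('wrist')[:,:,::-1];cv2.imwrite('pics/w1.png',im)
print(mT[0]['fx'],mT[0]['cx'],mT[0]['cy'])
print('pred handle',proj((.489,-.227,.092),mT),'centre',proj((.5553,-.2553,.034),mT))
g=im.max(2)
n,l,st,c=cv2.connectedComponentsWithStats((g<55).astype(np.uint8))
for i in range(1,n):
    if st[i,4]>200: print(st[i],c[i],ray('wrist',*c[i],.092,mT))
E
```

```text
t: 2.5
tcp_pos: [0.4859, -0.2235, 0.1893]
orientation: [-0.001, 0.98, -0.199, -0.001]
ft_force: [-1.2, -1.1, -0.3]
gripper_width: 0.0852
grip_force: 0.0
317.2465444574699 276.99826322985416 208.72097639108983
pred handle [280.41994412 204.36306065] centre [280.36737    107.57794797]
[   0    0  119  213 8656] [ 46.56238447 112.63239372] [ 0.61929652 -0.09805217  0.092     ]
[ 416  159   79   65 1523] [443.74130007 181.4977019 ] [ 0.45692325 -0.35081309  0.092     ]
[ 450  177   77   73 2083] [499.325012   213.91166587] [ 0.41322249 -0.38564475  0.092     ]
[268 178  24  32 569] [279.82952548 194.6344464 ] [ 0.49660201 -0.22968006  0.092     ]
[  30  214   47   29 1062] [ 52.60922787 227.18361582] [ 0.54321452 -0.04843149  0.092     ]
[    0   271   560   149 50712] [262.35952043 364.62320555] [ 0.34659459 -0.14858502  0.092     ]
```

View pics/w1.png

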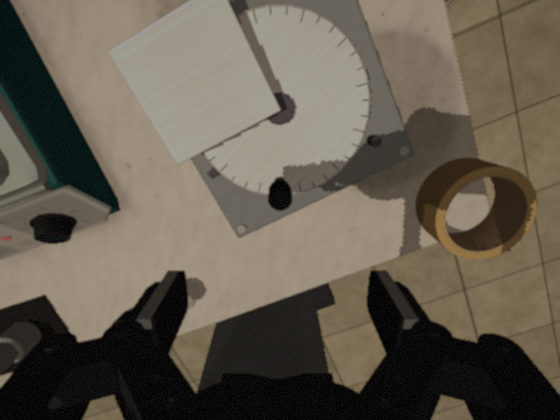

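The handle knob is at cols 268–292, rows 178–210, with its top face toward the lower end at about (280,198). The disc hub is near (283,107), the guard is upper left, and the fingers are clear of the tape roll.

Run:
```python
from h import *
mT=cam('wrist')
h=ray('wrist',280,198.5,.092,mT);print('handle',h)
for u,v in((241,229),(403,151)): print('screw',ray('wrist',u,v,.022,mT))
im=cv2.imread('pics/w1.png')
# nut-side hub ends; disc circle: ellipse fit via brightness of right rim points by eye
P=np.array([ray('wrist',u,v,.034,mT)[:2] for u,v in((370,95),(362,60),(338,30),(300,9),(270,6),(205,162),(225,182),(345,162),(362,128))])
A=np.c_[2*P,np.ones(len(P))];s=np.linalg.lstsq(A,(P**2).sum(1),rcond=None)[0];r=np.sqrt(s[2]+s[:2]@s[:2]);print('disc',s[:2],r,np.hypot(*(P-s[:2]).T)-r)
c=s[:2];d=h[:2]-c;print('rad',np.hypot(*d),np.degrees(np.arctan2(d[1],d[0])))
print(go((h[0],h[1],.062),np.radians(-23)))
```

```text
handle [ 0.49362198 -0.22848797  0.092     ]
screw [ 0.45866533 -0.1698362   0.022     ]
screw [ 0.47163959 -0.34941822  0.022     ]
disc [ 0.55505308 -0.25097985] 0.0818490215777876 [ 0.00205222  0.00212823 -0.00012446 -0.00081969 -0.00093854  0.00020637
  0.00092917 -0.00161888 -0.00192149]
rad 0.06541913904500991 159.8907129939684
(array([  9.3,   1.8, 127.5]), array([-0.001,  0.001,  0.001]))
```

```bash
python3 -m creep '60 9 2 50 0 0 0;60 9 2 90 0 0 0;60 9 2 120 0 0 0;60 9 2 127 0 0 0;60 9 2 127 0 0 0;10 9 2 127 0 0 0;10 9 2 127 0 0 0;10 9 2 127 0 0 0' 30; python3 -m creep '10 0 0 0 0 0 0;10 0 0 0 0 0 0;10 0 0 0 0 0 0'
python3 - <<'E'
from h import *
T=tcp();c=np.array([.555,-.2525]);p=T[:2,3];print(p-c,np.hypot(*(p-c)),np.degrees(np.arctan2(*(p-c)[::-1])),np.degrees(np.arctan2(T[1,0],T[0,0])))
d0=p-c; d0=np.array([np.cos(np.radians(159)),np.sin(np.radians(159))])*.068
for a in range(6,121,6):
    q=R.from_euler('z',a,degrees=True).as_matrix()[:2,:2]@d0-d0
    t=T[:3,:3].T@np.r_[q,0]*1e3;print(a,np.round(t).astype(int),-round(np.radians(a),3))
E
```

```text
t: 3.35
tcp_pos: [0.4946, -0.2305, 0.0656]
orientation: [0.0, 0.98, -0.198, 0.002]
ft_force: [-0.8, 0.7, 3.8]
gripper_width: 0.0193
grip_force: 29.2
t: 3.65
tcp_pos: [0.4946, -0.2305, 0.0656]
orientation: [0.0, 0.98, -0.198, 0.002]
ft_force: [0.1, 0.7, 6.0]
gripper_width: 0.0187
grip_force: 29.5
[-0.06040645  0.02197374] 0.06427896278976883 160.01039265534502 -22.869872463879346
6 [1 7 0] -0.105
12 [ 2 14  0] -0.209
18 [ 4 21  0] -0.314
24 [ 7 27  0] -0.419
30 [10 34  0] -0.524
36 [14 40  0] -0.628
42 [19 45  0] -0.733
48 [24 50  0] -0.838
54 [30 54  0] -0.942
60 [36 58  0] -1.047
66 [42 61  0] -1.152
72 [49 63  0] -1.257
78 [56 65  0] -1.361
84 [63 66  0] -1.466
90 [70 66  0] -1.571
96 [77 65  0] -1.676
102 [84 64  0] -1.78
108 [91 62  0] -1.885
114 [98 59  0] -1.99
120 [104  56   0] -2.094
```

```bash
python3 -m creep '10 1 7 0 0 0 -0.105;10 2 14 0 0 0 -0.209;10 4 21 0 0 0 -0.314;10 7 27 0 0 0 -0.419;10 10 34 0 0 0 -0.524;10 14 40 0 0 0 -0.628;10 19 45 0 0 0 -0.733;10 24 50 0 0 0 -0.838';python3 - <<'E'
from h import *
T=tcp();c=np.array([.555,-.2525]);p=T[:2,3];print(p-c,np.hypot(*(p-c)),np.degrees(np.arctan2(*(p-c)[::-1])),np.degrees(np.arctan2(T[1,0],T[0,0])))
d0=np.array([np.cos(np.radians(207)),np.sin(np.radians(207))])*.068
for a in range(6,73,6):
    q=R.from_euler('z',a,degrees=True).as_matrix()[:2,:2]@d0-d0
    t=T[:3,:3].T@np.r_[q,0]*1e3;print(a,np.round(t).astype(int),-round(np.radians(a),3))
E
```

```text
t: 4.45
tcp_pos: [0.4974, -0.2849, 0.0656]
orientation: [0.0, 0.976, 0.22, 0.002]
ft_force: [3.0, 6.8, 7.2]
gripper_width: 0.0188
grip_force: 29.6
[-0.0575772  -0.03237427] 0.06605472629853924 -150.6520013594389 25.37559804820798
6 [1 7 0] -0.105
12 [ 2 14  0] -0.209
18 [ 4 21  0] -0.314
24 [ 7 27  0] -0.419
30 [10 34  0] -0.524
36 [14 40  0] -0.628
42 [19 45  0] -0.733
48 [24 50  0] -0.838
54 [30 54  0] -0.942
60 [36 58  0] -1.047
66 [42 61  0] -1.152
72 [49 63  0] -1.257
```

Moving well, with low force. Continuing.

```bash
python3 -m creep '10 1 7 0 0 0 -0.105;10 2 14 0 0 0 -0.209;10 4 21 0 0 0 -0.314;10 7 27 0 0 0 -0.419;10 10 34 0 0 0 -0.524;10 14 40 0 0 0 -0.628;10 19 45 0 0 0 -0.733';python3 - <<'E'
from h import *
T=tcp();c=np.array([.555,-.2525]);p=T[:2,3];a0=np.degrees(np.arctan2(*(p-c)[::-1]));print(p-c,np.hypot(*(p-c)),a0,np.degrees(np.arctan2(T[1,0],T[0,0])))
d0=np.array([np.cos(np.radians(249)),np.sin(np.radians(249))])*.068
for a in range(3,50,3):
    q=R.from_euler('z',a,degrees=True).as_matrix()[:2,:2]@d0-d0
    t=T[:3,:3].T@np.r_[q,0]*1e3;print(a,np.round(t,1),-round(np.radians(a),3))
E
```

```text
t: 5.15
tcp_pos: [0.5328, -0.3161, 0.0656]
orientation: [-0.001, 0.832, 0.555, 0.001]
ft_force: [-2.0, 9.6, 12.2]
gripper_width: 0.0187
grip_force: 30.0
[-0.0222194  -0.06357363] 0.06734469735314194 -109.26485454722449 67.39431888736003
3 [ 0.2  3.6 -0. ] -0.052
6 [ 0.6  7.1 -0. ] -0.105
9 [ 1.1 10.6 -0. ] -0.157
12 [ 1.9 14.1 -0. ] -0.209
15 [ 2.8 17.5 -0. ] -0.262
18 [ 3.9 20.9  0. ] -0.314
21 [ 5.2 24.2  0. ] -0.367
24 [ 6.7 27.5  0. ] -0.419
27 [ 8.3 30.7  0. ] -0.471
30 [10.1 33.7  0. ] -0.524
33 [12.  36.7  0. ] -0.576
36 [14.1 39.6  0. ] -0.628
39 [16.3 42.4  0. ] -0.681
42 [18.7 45.   0. ] -0.733
45 [21.3 47.5  0. ] -0.785
48 [23.9 49.9  0. ] -0.838
```

```bash
python3 -m creep '10 0.2 3.6 -1 0 0 -0.052;10 0.6 7.1 -2 0 0 -0.105;10 1.1 10.6 -2 0 0 -0.157;10 1.9 14.1 -2 0 0 -0.209;10 1.9 14.1 -2 0 0 -0.209'
```

```text
t: 5.65
tcp_pos: [0.5457, -0.3194, 0.0656]
orientation: [-0.002, 0.771, 0.637, 0.001]
ft_force: [0.2, 6.6, 2.3]
gripper_width: 0.0186
grip_force: 29.6
```

```bash
python3 -m creep '10 0.2 3.6 0 0 0 -0.052;10 0.6 7.1 0 0 0 -0.105;10 0.6 7.1 0 0 0 -0.105';python3 -m creep '10 0.2 3.6 0 0 0 -0.052;10 0.6 7.1 0 0 0 -0.105;10 0.6 7.1 0 0 0 -0.105'
```

```text
t: 5.95
tcp_pos: [0.5525, -0.3201, 0.0656]
orientation: [-0.002, 0.736, 0.677, 0.001]
ft_force: [-0.2, 6.9, 3.4]
gripper_width: 0.0187
grip_force: 29.7
t: 6.25
tcp_pos: [0.5546, -0.3197, 0.0654]
orientation: [-0.006, 0.7, 0.714, -0.002]
ft_force: [-14.4, 7.4, 14.2]
gripper_width: 0.0189
grip_force: 31.6
```

```bash
python3 -m creep '10 0 2 0 0 0 0;10 0 3 0 0 0 0;10 0 3 0 0 0 0'; python3 -m creep '10 0 -6 0 0 0 0.1;10 0 -6 0 0 0 0.1'; python3 -m creep '60 0 0 0 0 0 0;60 0 0 0 0 0 0;60 0 0 0 0 0 0'
```

```text
t: 6.55
tcp_pos: [0.5546, -0.3196, 0.0654]
orientation: [-0.008, 0.7, 0.714, -0.003]
ft_force: [-22.6, 7.1, 18.2]
gripper_width: 0.0188
grip_force: 33.1
t: 6.75
tcp_pos: [0.5542, -0.3204, 0.0655]
orientation: [-0.003, 0.736, 0.678, -0.0]
ft_force: [-5.3, 6.3, 4.7]
gripper_width: 0.0182
grip_force: 30.2
t: 7.05
tcp_pos: [0.5573, -0.3229, 0.0657]
orientation: [0.001, 0.735, 0.678, 0.0]
ft_force: [-0.3, 0.0, 0.4]
gripper_width: 0.0594
grip_force: 0.0
```

```bash
python3 -m creep '60 0 0 -40 0 0 0;60 0 0 -80 0 0 0;60 0 0 -115 0 0 0;60 62 -58 -130 0 0 0;60 62 -58 -130 0 0 0;60 62 -58 -130 0 0 0;60 62 -58 -130 0 0 0'
python3 - <<'E'
from h import *
mT=cam('wrist');im=eyes.read_camera('wrist')[:,:,::-1];cv2.imwrite('pics/w2.png',im)
print(tcp()[:3,3],'pred nut',proj((.505,-.2525,.051),mT),'centre',proj((.555,-.2525,.034),mT),'handle',proj((.555,-.320,.092),mT))
E
```

```text
t: 7.75
tcp_pos: [0.5043, -0.256, 0.1959]
orientation: [0.001, 0.735, 0.679, 0.0]
ft_force: [0.7, 0.1, 0.0]
gripper_width: 0.06
grip_force: 0.0
[ 0.50461459 -0.25647676  0.1956681 ] pred nut [277.68536193 190.93588132] centre [328.22704164 182.41564169] handle [340.4570359  272.83454537]
```

View pics/w2.png

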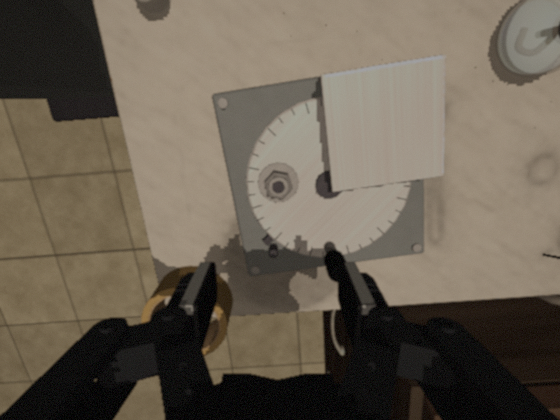

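The nut is out from under the guard at about (278,184), and the hub is at (327,185). The handle is at (332,255), 90° from the nut. I'll take a closer look at the nut's angle.

```bash
python3 -m creep '60 10 0 35 0 0 0;60 10 0 65 0 0 0;60 10 0 65 0 0 0;60 10 0 65 0 0 0'
python3 - <<'E'
from h import *
mT=cam('wrist');im=eyes.read_camera('wrist')[:,:,::-1];cv2.imwrite('pics/w3.png',im)
n=proj((.505,-.2525,.051),mT);print(n)
u,v=n.astype(int);c=im[v-45:v+45,u-45:u+45];print(u-45,v-45)
cv2.imwrite('pics/w3c.png',cv2.resize(c,None,fx=6,fy=6,interpolation=2))
E
```

```text
t: 8.2
tcp_pos: [0.5049, -0.2466, 0.1296]
orientation: [-0.001, 0.735, 0.678, -0.0]
ft_force: [0.4, -0.1, 0.3]
gripper_width: 0.06
grip_force: 0.0
[278.50474279 226.9929035 ]
233 181
```

View pics/w3c.png

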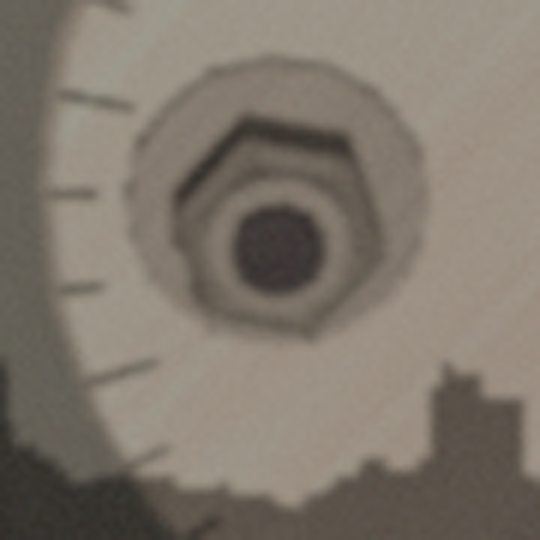

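The washer is centred near crop (277,198) and the stud top at crop (278,249). The nut's foot edge runs (248,117)-(345,135) and its lower top edge (210,322)-(312,336).

Run:
```python
from h import *
mT=cam('wrist');f=lambda x,y,z:ray('wrist',233+x/6-.4,181+y/6-.4,z,mT)[:2]
print('stud',f(278,249,.054));
W=np.array([f(x,y,.037) for x,y in((128,195),(427,195),(277,57),(160,100),(395,100),(150,275),(400,275))])
A=np.c_[2*W,np.ones(7)];s=np.linalg.lstsq(A,(W**2).sum(1),rcond=None)[0];print('washer',s[:2],np.sqrt(s[2]+s[:2]@s[:2]))
for a,b,z in(((248,117),(345,135),.037),((210,322),(312,336),.05),((180,195),(248,117),.037),((345,135),(383,240),.037)):
    d=f(*b,z)-f(*a,z);print(np.degrees(np.arctan2(d[1],d[0]))%60,np.hypot(*d))
c=np.array([.555,-.2525]);
for p in(f(278,249,.054),s[:2]): print(np.hypot(*(p-c)),np.degrees(np.arctan2(*(p-c)[::-1])))
im=cv2.imread('pics/w3.png')
```

```text
stud [ 0.50678814 -0.24856599]
washer [ 0.50675869 -0.24798026] 0.019898497176999864
44.395640704771374 0.012870327174753489
46.90461405767919 0.013151116388673102
45.478104188514244 0.014014368448028858
45.08713018462731 0.0155437866243031
0.048372093447138664 175.33509096080346
0.04845257437218911 174.6475724867873
```

Nut at (0.507,-0.248), radius 48.4 mm (50 expected), flat normals at about 15.5° mod 60. Now to the sockets.

Run:
```python
from h import *
T=tcp();print(np.degrees(np.arctan2(T[1,0],T[0,0])))
print(go((.45,-.15,.25),np.radians(75)),go((.42,.18,.22),np.radians(45)))
```

```text
85.38956611700321
(array([  92.2,  -63.3, -119.1]), array([0.001, 0.   , 0.181])) (array([ 418.7, -119.8,  -89.3]), array([0.001, 0.   , 0.705]))
```

```bash
python3 -m creep '60 0 0 -50 0 0 0;60 30 -20 -90 0 0 0;60 92 -63 -119 0 0 .18;60 92 -63 -119 0 0 .18';python3 -m creep '60 40 -3 0 0 0 .05'
python3 - <<'E'
from h import *
print(go((.42,.18,.22),np.radians(45)))
E
```

```text
t: 8.65
tcp_pos: [0.4506, -0.1491, 0.2545]
orientation: [0.003, 0.794, 0.608, 0.002]
ft_force: [-0.1, -0.6, 0.4]
gripper_width: 0.06
grip_force: 0.0
t: 8.75
tcp_pos: [0.4577, -0.1108, 0.255]
orientation: [0.004, 0.809, 0.588, 0.002]
ft_force: [0.8, -0.3, -0.3]
gripper_width: 0.0602
grip_force: 0.0
(array([ 264.9, -126.1,   33.6]), array([ 0.009, -0.001,  0.471]))
```

```bash
python3 -m creep '60 265 -126 33 0 0 .47;60 265 -126 33 0 0 .47;60 265 -126 33 0 0 .47;60 265 -126 33 0 0 .47;60 265 -126 33 0 0 .47;60 265 -126 33 0 0 .47;60 265 -126 33 0 0 .47;60 265 -126 33 0 0 .47'
python3 - <<'E'
from h import *
mT=cam('wrist');im=eyes.read_camera('wrist')[:,:,::-1];cv2.imwrite('pics/w4.png',im)
out=[]
for p in((.4274,.1424,.065),(.426,.2239,.065)):
    n=proj(p,mT);print(n)
    u,v=n.astype(int);c=im[v-33:v+33,u-33:u+33];print(u-33,v-33)
    out.append(cv2.resize(c,(396,396),interpolation=2))
cv2.imwrite('pics/w4c.png',np.hstack(out))
print(tcp())
E
```

```text
t: 9.55
tcp_pos: [0.4184, 0.1835, 0.2184]
orientation: [-0.0, 0.922, 0.387, 0.002]
ft_force: [0.1, -0.0, 0.9]
gripper_width: 0.0599
grip_force: 0.0
[313.23282067 214.76474071]
280 181
[253.24269614 157.05761831]
220 124
[[ 7.01324379e-01  7.12834585e-01  3.31204521e-03  4.18654615e-01]
 [ 7.12836441e-01 -7.01329870e-01  7.88595321e-04  1.82112183e-01]
 [ 2.88497426e-03  1.80788540e-03 -9.99994204e-01  2.18339137e-01]
 [ 0.00000000e+00  0.00000000e+00  0.00000000e+00  1.00000000e+00]]
```

View pics/w4c.png

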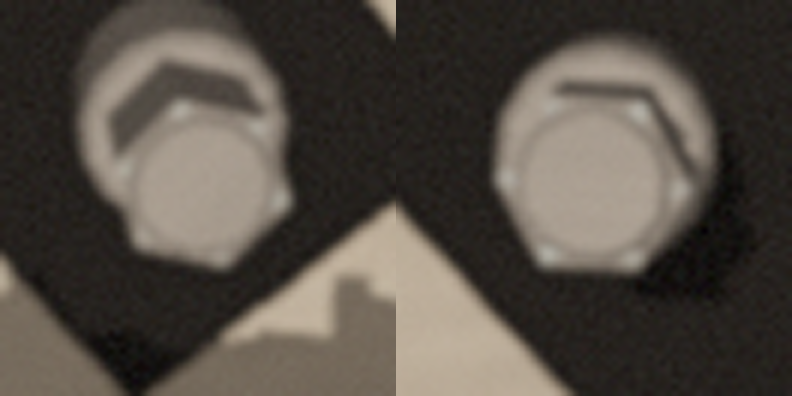

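Both sockets show clearly, with their hex tops centred at panel pixels (202,187) and (196,185). I'm using the six top corners of each for centre and angle.

```bash
cat >> h.py <<'E'
def hexfit(P):
    c=P.mean(0);d=P-c;a=np.arctan2(d[:,1],d[:,0]);corner=np.degrees(np.angle(np.exp(6j*a).mean())/6)
    return c,np.hypot(*d.T),(corner+30)%60   # centre, radii, flat-normal angle mod 60
E
python3 - <<'E'
from h import *
mT=cam('wrist')
for o,P in(((280,181),((180,107),(258,127),(285,200),(225,265),(140,242),(122,170))),((220,124),((244,110),(289,185),(244,262),(149,262),(109,180),(150,105)))):
    W=np.array([ray('wrist',o[0]+x/6-.4,o[1]+y/6-.4,.064,mT)[:2] for x,y in P]);c,r,a=hexfit(W)
    print(c,np.round(r,4),a)
E
```

```text
[0.42968507 0.14304039] [0.0142 0.0135 0.0141 0.0147 0.014  0.0135] 33.1295659305461
[0.42745999 0.22450979] [0.0136 0.0142 0.014  0.0145 0.0138 0.0141] 43.87501904179823
```

Run:
```python
from h import *
print(go((.4297,.143,.10),np.radians(63)),go((.4297,.143,.041),np.radians(63)))
```

```text
(array([-20.5,  35.1, 118.3]), array([ 0.002, -0.003, -0.306])) (array([-20.6,  35. , 177.3]), array([ 0.002, -0.003, -0.306]))
```

```bash
python3 -m creep '60 -20.5 35 45 .002 -.003 -.15;60 -20.5 35 90 .002 -.003 -.306;60 -20.5 35 118 .002 -.003 -.306;60 -20.5 35 118 .002 -.003 -.306;60 -20.5 35 150 .002 -.003 -.306;60 -20.5 35 177 .002 -.003 -.306;60 -20.5 35 177 .002 -.003 -.306;60 -20.5 35 177 .002 -.003 -.306' 40; python3 -m creep '15 0 0 0 0 0 0;15 0 0 0 0 0 0;15 0 0 0 0 0 0;15 0 0 0 0 0 0;15 0 0 0 0 0 0;15 0 0 0 0 0 0'
```

```text
t: 10.4
tcp_pos: [0.4297, 0.1416, 0.0413]
orientation: [0.0, 0.854, 0.521, -0.001]
ft_force: [0.1, -0.1, 2.6]
gripper_width: 0.0603
grip_force: 0.0
t: 11.0
tcp_pos: [0.4298, 0.1422, 0.0413]
orientation: [0.0, 0.853, 0.521, -0.0]
ft_force: [-1.1, -1.1, 7.6]
gripper_width: 0.0253
grip_force: 41.0
```

```bash
python3 -m creep '15 0 0 -30 0 0 0;15 0 0 -70 0 0 0;15 0 0 -120 0 0 0;15 0 0 -150 0 0 0;15 0 0 -150 0 0 0' 60
python3 - <<'E'
from h import *
print(go((.44,-.10,.19),np.radians(50)),go((.5068,-.2483,.13),np.radians(45.5)))
E
```

```text
t: 11.5
tcp_pos: [0.4324, 0.1431, 0.1955]
orientation: [0.001, 0.853, 0.521, 0.004]
ft_force: [0.6, -0.3, -0.8]
gripper_width: 0.0252
grip_force: 60.0
(array([-212.8,  117.7,    5.2]), array([ 0.006, -0.006,  0.224])) (array([-314.6,  244.4,   65.4]), array([ 0.005, -0.006,  0.303]))
```

```bash
python3 -m creep '15 -213 118 5 0 0 .22;15 -213 118 5 0 0 .22;15 -213 118 5 0 0 .22;15 -213 118 5 0 0 .22;15 -213 118 5 0 0 .22;15 -213 118 5 0 0 .22'
python3 - <<'E'
from h import *
print(go((.5068,-.2483,.125),np.radians(45.5)))
E
```

```text
t: 12.1
tcp_pos: [0.4353, -0.1059, 0.1835]
orientation: [0.0, 0.907, 0.422, -0.003]
ft_force: [-0.5, 0.3, -0.7]
gripper_width: 0.0251
grip_force: 60.0
(array([-62.6, 146.5,  58.5]), array([-0.002,  0.006,  0.077]))
```

```bash
python3 -m creep '15 -63 146 20 0 0 .08;15 -63 146 20 0 0 .08;15 -63 146 20 0 0 .08;15 -63 146 20 0 0 .08;15 -63 146 30 0 0 .08;15 -63 146 58 0 0 .08;15 -63 146 58 0 0 .08;15 -63 146 58 0 0 .08'
python3 - <<'E'
from h import *
mT=cam('wrist');im=eyes.read_camera('wrist')[:,:,::-1];cv2.imwrite('pics/w5.png',im)
print(go((.5068,-.2483,.094),np.radians(45.5)))
print('nut',proj((.5068,-.2483,.051),mT))
T=mT;
E
```

```text
t: 12.9
tcp_pos: [0.5064, -0.2411, 0.1252]
orientation: [-0.002, 0.921, 0.389, -0.003]
ft_force: [-0.0, -0.5, -1.0]
gripper_width: 0.0243
grip_force: 60.2
(array([-5.1,  4.1, 32.6]), array([-0.003,  0.003,  0.004]))
nut [285.87401723 226.9890775 ]
```

View pics/w5.png

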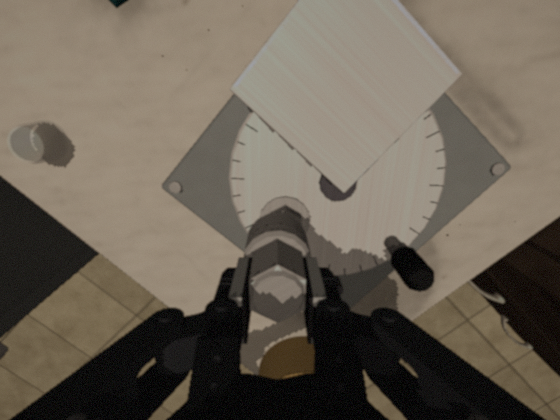

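```bash
python3 -m creep '15 -5 4 10 0 0 0;15 -5 4 10 0 0 0;15 -5 4 10 0 0 0;15 -5 4 10 0 0 0'
python3 - <<'E'
from h import *
m=eyes.camera_model('wrist');mt=(m,np.array(m['hand_eye']))
for e in(-.003,0,.003): print(e,proj((.0185+e,0,.038),mt),proj((.0185+e,0,.006),mt),proj((.013+e,0,-.024),mt))
mT=cam('wrist');im=eyes.read_camera('wrist')[:,:,::-1];cv2.imwrite('pics/w6.png',im)
cv2.imwrite('pics/w6c.png',cv2.resize(im[180:310,220:340],None,fx=4.5,fy=4.5,interpolation=2))
print(proj((.5068,-.2483,.051),mT),proj((.5068,-.2483,.037),mT),go((.5068,-.2483,.094),np.radians(45.5)))
E
```

```text
t: 13.35
tcp_pos: [0.5076, -0.2499, 0.117]
orientation: [0.0, 0.922, 0.388, -0.002]
ft_force: [-0.4, 0.1, -0.6]
gripper_width: 0.0247
grip_force: 60.2
-0.003 [278.25951471 218.62733487] [278.43379508 240.57093887] [278.64795389 281.55543819]
0 [278.26553062 213.97241573] [278.44198246 235.17238771] [278.65929405 275.38170482]
0.003 [278.27160734 209.27044689] [278.45026824 229.70895546] [278.67079766 269.11898358]
[275.79883701 224.22013738] [275.90085662 217.28239481] (array([ 0.7, -1.7, 22.9]), array([-0.001,  0.003,  0.002]))
```

View pics/w6c.png

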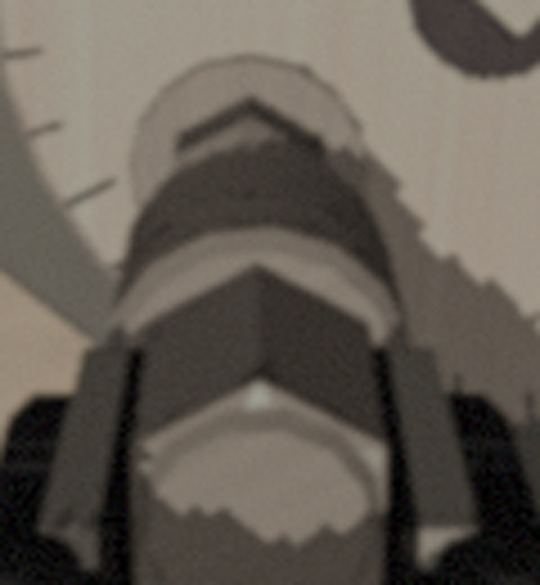

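Mouth front edge is at row about 211 and the shoulder at about 231, so the socket axis sits about 2 mm towards tool +x. The nut corner is at (275.6,201.8), the washer's far edge is at row 192.7, and the hexes line up.

Run:
```python
from h import *
mT=cam('wrist');T=tcp();Ti=np.linalg.inv(T)
f=lambda u,v,z:(Ti@np.r_[ray('wrist',u,v,z,mT),1])[:3]*1e3
g=lambda x,y:(x/4.5+220-.4,y/4.5+180-.4)
print('tcp',T[:3,3])
print('washer far edge',f(*g(247,57),.037),'nut corner foot',f(*g(250,99),.037), 'washer left',f(*g(132,150),.037))
P=np.array([f(*g(*q),.037)[:2] for q in((247,57),(190,75),(150,110),(132,150),(310,72),(345,105),(360,135))])
A=np.c_[2*P,np.ones(7)];s=np.linalg.lstsq(A,(P**2).sum(1),rcond=None)[0];print('washer fit in tool mm',s[:2],np.sqrt(s[2]+s[:2]@s[:2]))
m=T[2,3]-.0
for zt,q,r in((38,(255,140),18.5),(6,(257,228),18.5)): print('socket axis x',f(*g(*q),T[2,3]-zt/1e3)-[r,0,0])
```

```text
tcp [ 0.50759641 -0.24990452  0.11694074]
washer far edge [20.28008127 -2.6308184  79.88293416] nut corner foot [13.16180913 -2.15994712 79.90377559] washer left [  4.31241263 -21.67457241  79.94809189]
washer fit in tool mm [ 0.69356818 -2.32674033] 19.456331283181186
socket axis x [ 2.10458674 -1.20519159 37.9397134 ]
socket axis x [ 2.72119838 -0.87881149  5.93741549]
```

```bash
python3 -m creep '15 -1.8 -1.2 5 0 0 0;15 -1.8 -1.2 15 0 0 0;15 -1.8 -1.2 22 0 0 0;15 -1.8 -1.2 22 0 0 0'; python3 -m creep '15 0 0 3 0 0 0;15 0 0 6 0 0 0;15 0 0 6 0 0 0;15 0 0 6 0 0 0';python3 -m creep '15 0 0 2 0 0 0;15 0 0 4 0 0 0;15 0 0 4 0 0 0'
```

```text
t: 13.8
tcp_pos: [0.5037, -0.2494, 0.0924]
orientation: [-0.002, 0.922, 0.388, -0.003]
ft_force: [0.3, 0.2, -1.8]
gripper_width: 0.0243
grip_force: 60.2
t: 14.2
tcp_pos: [0.5053, -0.2502, 0.0886]
orientation: [-0.0, 0.922, 0.388, -0.002]
ft_force: [0.3, -0.2, -0.6]
gripper_width: 0.025
grip_force: 60.2
t: 14.5
tcp_pos: [0.5052, -0.2502, 0.0844]
orientation: [0.0, 0.922, 0.388, -0.002]
ft_force: [0.5, -1.2, -1.4]
gripper_width: 0.0244
grip_force: 60.2
```

```bash
python3 -m creep '15 0 0 2 0 0 0;15 0 0 4 0 0 0;15 0 0 6 0 0 0;15 0 0 6 0 0 0';python3 -m creep '15 0 0 2 0 0 0;15 0 0 4 0 0 0;15 0 0 4 0 0 0'
```

```text
t: 14.9
tcp_pos: [0.5052, -0.2502, 0.0782]
orientation: [-0.0, 0.922, 0.388, -0.002]
ft_force: [0.8, -0.2, -2.3]
gripper_width: 0.0248
grip_force: 60.3
t: 15.2
tcp_pos: [0.5053, -0.2503, 0.0755]
orientation: [-0.0, 0.922, 0.388, -0.002]
ft_force: [-2.2, 1.2, 5.2]
gripper_width: 0.0246
grip_force: 60.9
```

```bash
python3 -m creep '15 0 0 1 0 0 0;15 0 0 1 0 0 0;15 0 0 1 0 0 0;15 0 0 1 0 0 0'
python3 - <<'E'
from h import *
im=eyes.read_camera('wrist')[:,:,::-1];cv2.imwrite('pics/w7.png',im[120:320,140:420])
print(observe()['ft_force'],tcp()[:3,3])
E
```

```text
t: 15.6
tcp_pos: [0.5053, -0.2503, 0.0754]
orientation: [0.0, 0.922, 0.388, -0.002]
ft_force: [-2.8, 2.7, 10.8]
gripper_width: 0.0246
grip_force: 61.6
[-3.10044203  2.13502205 10.20855866] [ 0.50532546 -0.2503255   0.07542512]
```

View pics/w7.png

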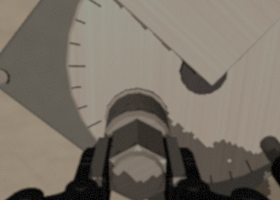

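The picture shows the skirt seated on the washer, at crop (138,100), with no gap. The force rose only at TCP z 0.0754, and I had worked out 0.0753 for fully home. So the first socket I tried is the one that fits.

```bash
python3 -c "
from bench import order
print(order.close_job())"
```

```text
the job is handed in; nothing more can be done
None
```

I turned the turntable to its stop and left it there; the first socket I tried, the one nearer the turntable, fits the nut and is fully home on it, still held in the gripper. The job is handed in.

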